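# Move the charged battery from the charger to the painting turntable

### The arm

A 6-joint arm with a two-finger parallel gripper is mounted at the origin on the work surface. World frame = base frame: x ahead of the robot, y to its left, z up, the work surface at z = 0. Lengths are in m, angles in degrees, forces in N, time in s.
With the tool pointing down it reaches from about 0.275 to 0.975 m from the base axis. Payload 8.4 kg.
Tool frame: the origin (TCP) lies at the very end of the fingers, on their centre line; the grasp point (between the pads) lies 19 mm behind it; z points along the fingers, y is the line along which they close (so a half turn about z gives the same grasp; the last joint's range is limited). The gripper opens to 92 mm and grips with 3 to 60 N. Pads are 20 mm wide; open, the fingers measure 128 mm over their backs; the gripper's body (75 mm by 189 mm) begins 69 mm behind the grasp point.
Start: joints at [66.727, 20.225, 93.587, -0, 66.188, -0.138], TCP at [0.246, 0.575, 0.192] pointing down, gripper open.
Joint ranges: [-150.9, 150.9], [-52.94, 120.26], [3.33, 152.33], [-74.26, 254.26], [0, 154.13], [-172.89, 172.89]. Speed limits (degrees/s): [127.2, 127.2, 159.86, 180, 180, 180].

### API

Orientations are given as a 3x3 rotation matrix whose columns are the frame's x, y, z axes.
In Python, from workcell import bot gives the robot as it stands.
- The arm moves only by the shell command python3 -m handwheel 'ROWS' [FORCE]. ROWS is a JSON object of lists of equal length, an entry for each row: "travel": the shift along the world's x, y, z in m, a list of three; "rot": the turn, a rotation vector about the world's x, y, z in degrees, a list of three; "grip": the opening, from 0 (shut) to 1 (fully open). In form: {"travel": [[x, y, z], ...], "rot": [[ax, ay, az], ...], "grip": [grip, ...]}. A call has 1 to 12 rows; each row is the pose to reach, as a shift and turn from the pose commanded when the call began; what a row does not reach only later rows make up. A row lasts 1/12 s, in which the tool goes at most 41.7 mm and 7.16 degrees, less where a joint would pass 70% of its speed; a pose out of reach is approached as far as the arm can. A call with a gripper value outside its range is refused whole. The fingers move at their own pace and stop on an object; FORCE is the grip in N (left out, the last holds). Time passes only in rows, so rows that repeat a pose let the fingers close. It gives the time, the measured TCP pose, the force, the opening and the grip force at its end, in the units of the state.
- bot.read_state(): the state, without advancing time (a new reading comes with each control period).
- bot.capture(name): name is "side" or "top"; returns a dict with "img" (420x560x3 uint8, blue, green, red), "z_map" (420x560 float32, m along the optical axis (not along the pixel's ray), 0 where there is no reading), "fx", "fy", "cx", "cy" (pixels), "extrinsics" (4x4, takes a point from camera to world coordinates). Camera axes: x right, y up, looking along -z (the intrinsics and any distortion apply to the point x, -y, -z); pixel columns grow to the right and rows downward; lengths in m; the calibration is good to about 2 mm. A picture is of the moment at which its call begins.
- bot.sign_off(): hands the job in; it is judged then, once.
The state is a dict: "time": time; "qpos": joint angles; "joint_velocities": joint speeds; "effort": joint torques, N m; "ee_pos": TCP position; "eef_rot": TCP orientation; "wrist_force": force on the tool from outside, world axes, zero at the start; "torque": the same for the moment, N m; "width": finger opening in m; "grip_force": force on a finger pad.
Only numpy, scipy, OpenCV 4.12 (cv2) and the standard library are available. Lean on these libraries where they do the work, as an engineer would, in place of code of your own. Each camera call takes 0.05 s, during which the arm holds its last target. There are 200 camera calls.

### The job

Take the charged yellow battery out of its black charger and fit it in the battery well of the white painting turntable: pinch it so that its red snap tab is pressed fully in, lift it straight out, lower it upright into the well square to it and with the tab on the robot's left as in the charger, and push it down gently against the sprung contacts until it is fully home and the tab snaps out again and locks. Never force, wrench or crush it, and leave everything else on the bench as it is; finish with the battery let go.

Things in the scene. Friction and masses are not known exactly. Their poses are not given: they have to be found in the camera images.
- pack: Charged battery: yellow, black band, upright, 50 mm (its x) by 40 (y) by 90 tall, 0.16 to 0.28 kg. Origin: centre of its underside, z up; red snap tab on its +y face. Latched in the charger its underside is 12.5 mm above the table; let go unlatched in a well it rides about 4 mm higher. More than 25 N between it and charger or turntable, or a squeeze over 35 N, breaks something.
- tab (a joint): Travel of the battery's red snap tab, m: 0 fully out, 0.006 fully pressed in (towards the battery's -y). Needs 5 N to start, 11 N at the end, plus up to 5 N of rubbing while the catch is loaded. Moving with it, near the battery's foot, is a catch: flat top 17.5 mm above the underside, 6 mm proud of the +y face at rest, flush when fully pressed.
- tab_face (a point): Centre of the outer face of the tab's red thumb pad, which is 24 mm wide and reaches from 50 to 84 mm above the battery's underside. It stands 8 mm proud of the +y face at rest, 2 mm when pressed: across pad and opposite face 48 mm at rest, 42 mm pressed.
- pack_grip (a point): Point inside the battery on the pinch line, 67 mm above its underside, midway between the two squeezed faces when the tab is fully pressed (1 mm from the battery's middle towards +y). The pinch runs along the battery's y.
- pack_top (a point): Centre of the battery's flat top face, 90 mm above its underside.
- charger: Black charger fixed on the table, about 118 mm (x) by 75 mm (y), 46 mm high, the battery latched in its well at the start with its axes parallel to the charger's. Origin on the table under the centre of the well, z up. The battery's catch sits under a ledge on the well's +y side and passes it, in or out, only with the tab pressed all but fully.
- charger_mouth (a point): Centre of the top of the charger well's short flared mouth, 50 mm above the table. The well is 53 mm (x) by 43 mm (y), 1.5 mm play on each side of the battery, stop at 10.5 mm above the table; the underside of the ledge is 30 mm above the table. Sprung contacts in its floor push the battery up with about 5 N.
- turntable: White motorised painting turntable, steel platter with a black lacquer dish, fixed on the table. Origin on the table under the centre of its empty battery well (red flared mouth), z up. Platter 170 mm across, centre 150 mm from the well towards +x, dish top 94 mm above the table. The battery goes in with its axes parallel to the turntable's (tab to +y).
- turntable_mouth (a point): Nominal centre of the turntable well's mouth, 50 mm above the table. Well, stop, ledge and contacts are like the charger's, but this insert is height-adjustable and sits up to 9 mm higher or lower than nominal, unmeasured: feel for the hard stop. Contacts push 4.5 to 6.5 N over the last 6.5 mm above the stop; the catch snaps out from 2 mm above it. A snapped-out tab (0) inside the well is locked.
- spent_pack: Leave alone: the spent battery: a grey pack 90 x 50 x 46 mm lying on its side on the table; origin under its centre.
- scissors: Leave alone: red-handled scissors lying flat, about 175 mm long, 12 mm high; origin at the pivot.
- jar_red: Leave alone: small red paint jar, 52 mm across, 60 mm tall; origin under its centre.
- jar_yellow: Leave alone: small yellow paint jar, 52 mm across, 60 mm tall; origin under its centre.
- oil_bottle: Leave alone: green bottle, 48 mm across, 130 mm tall; origin under its centre.
- brush: Leave alone: a brush 160 mm long lying flat in the middle of the table, beyond the spent battery; origin under its middle.

How it is judged (in metres and radians):
On the way, in this order (a step that is already met when the one before it is completed fails the run):
1. the battery is lifted out of the charger, clear of its mouth (z of pack in the frame of charger above 0.052 m), for 0.2 s.
2. the battery stands in the turntable's well, fully home, with its tab snapped out (horizontal distance between pack and turntable below 0.004 m and z of pack in the frame of turntable below 0.0235 m and angle between pack's own z axis and vertical below 0.06 rad and angle between the y axis of pack and the y axis of turntable, either way round below 0.1 rad and value of joint tab below 0.0015 m), for 0.2 s.
At the end, for the whole second after the job is handed in: Battery upright in the turntable well: within 4 mm of its centre, tilt under 0.06 rad, parallel within 0.1 rad, underside under 23.5 mm above the table, tab less than 1.5 mm pressed; let go and at rest; bystanders within 25 mm of their places and not tipped (all of step 2 and linear speed of pack below 0.01 m/s and contact force between the fingers and pack below 0.1 N); the robot touches nothing.
It fails at once if battery and charger press on each other with more than 25 N (contact force between pack and charger above 25 N).
It fails at once if battery and turntable press on each other with more than 25 N (contact force between pack and turntable above 25 N).
It fails at once if the fingers squeeze the battery with more than 35 N each (70 N together) (contact force between the fingers and pack above 70 N).
It fails at once if a bystander (spent battery, scissors, jars, bottle, brush) moved by more than 25 mm or tipped (distance of any of spent_pack, scissors, jar_red, jar_yellow, oil_bottle, brush from where it was at the start of the episode above 0.025 m or angle between any of spent_pack, scissors, jar_red, jar_yellow, oil_bottle's own z axis and vertical above 0.5 rad).
It also fails if it takes over 61 s, if anything falls off the work surface, if the arm or the gripper's body presses on something with over 40 N, if the wrist force passes 120 N, or if a joint passes its speed limit or range.

## Working session

There is one attempt and no reset: what is moved stays moved. The work goes in short steps, Python scripts to look and compute and a shell command to move; the robot and the scene stay as the last step left them, time stands still between calls to the robot, and variables do not carry over. Pictures are saved under pics/ and viewed, at most 10 in all, crops included, and the job is handed in when it is done.

```bash
mkdir -p pics; ls
python3 - <<'E'
from workcell import bot
import cv2,numpy as np
s=bot.read_state(); print({k:np.round(v,3).tolist() for k,v in s.items()})
for n in("side","top"):
    c=bot.capture(n); cv2.imwrite(f"pics/{n}0.png",c["img"]); np.savez(f"{n}0.npz",**c)
    print(n,c["fx"],c["fy"],c["cx"],c["cy"],np.round(c["extrinsics"],3).tolist(),[k for k in c])
E
```

```text
pics
{'time': 0.0, 'qpos': [66.727, 20.261, 93.627, -0.002, 66.188, -0.138], 'joint_velocities': [-0.007, -0.07, 0.015, 0.025, -0.094, 0.047], 'effort': [0.002, -59.383, -33.422, 0.07, 0.023, -0.0], 'ee_pos': [0.245, 0.574, 0.191], 'eef_rot': [[-0.92, 0.393, -0.0], [0.393, 0.92, -0.001], [-0.0, -0.001, -1.0]], 'wrist_force': [-0.546, -0.762, 0.333], 'torque': [-0.014, 0.038, -0.032], 'grip_force': 0.0, 'width': 0.091}
side 544.0225644461792 544.0225644461792 277.0717346610452 209.69381902879033 [[0.991, 0.091, -0.094, 0.391], [-0.13, 0.582, -0.803, -1.485], [-0.018, 0.808, 0.589, 1.181], [0.0, 0.0, 0.0, 1.0]] ['img', 'z_map', 'fx', 'fy', 'cx', 'cy', 'extrinsics']
top 513.5781491411361 513.5781491411361 272.1215242750235 222.5682783855328 [[-0.012, 0.995, -0.097, 0.435], [-1.0, -0.013, -0.008, 0.003], [-0.009, 0.097, 0.995, 1.499], [0.0, 0.0, 0.0, 1.0]] ['img', 'z_map', 'fx', 'fy', 'cx', 'cy', 'extrinsics']
```

View pics/side0.png

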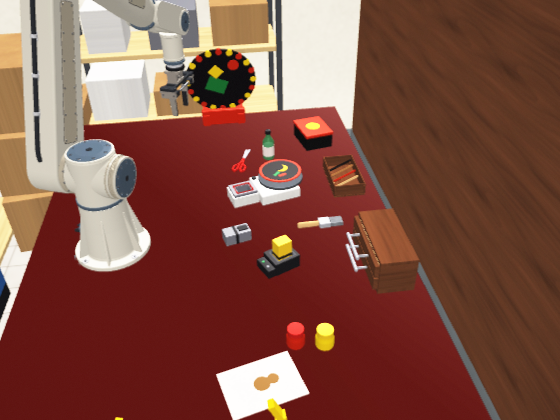

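View pics/top0.png

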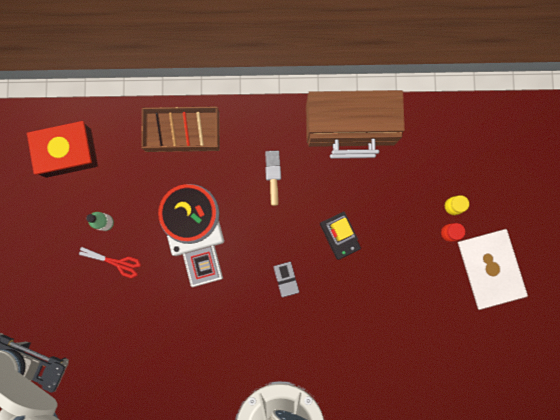

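Side: pack (282,245), turntable (265,185). Top: pack (342,230) in its charger, turntable well (203,266), spent pack (286,280) and jars (455,220) apart from them.

```bash
cat > h.py <<'E'
import numpy as np, cv2
def load(n): return dict(np.load(n))
def cloud(c):
    h,w=c["z_map"].shape; u,v=np.meshgrid(np.arange(w),np.arange(h)); d=c["z_map"]
    p=np.stack([(u-c["cx"])/c["fx"]*d,-(v-c["cy"])/c["fy"]*d,-d],-1)
    return p@c["extrinsics"][:3,:3].T+c["extrinsics"][:3,3]
def ray(c,uv,z):
    uv=np.atleast_2d(uv).astype(float)
    d=np.c_[(uv[:,0]-c["cx"])/c["fx"],-(uv[:,1]-c["cy"])/c["fy"],-np.ones(len(uv))]@c["extrinsics"][:3,:3].T
    o=c["extrinsics"][:3,3]; return o+d*((z-o[2])/d[:,2])[:,None]
E
python3 - <<'E'
from h import *
t=load("top0.npz");s=load("side0.npz")
a=cv2.resize(t["img"][205:265,310:370],(390,390),interpolation=cv2.INTER_NEAREST)
b=cv2.resize(t["img"][226:291,165:230],(390,390),interpolation=cv2.INTER_NEAREST)
cv2.imwrite("pics/crop1.png",np.hstack([a,b]))
a=cv2.resize(s["img"][225:285,250:310],(390,390),interpolation=cv2.INTER_NEAREST)
b=cv2.resize(s["img"][155:215,225:285],(390,390),interpolation=cv2.INTER_NEAREST)
cv2.imwrite("pics/crop2.png",np.hstack([a,b]))
for n,c,bx in(("top",t,(205,265,310,370)),("side",s,(225,285,250,310))):
    P=cloud(c); h=cv2.cvtColor(c["img"],cv2.COLOR_BGR2HSV)
    m=np.zeros(h.shape[:2],bool); m[bx[0]:bx[1],bx[2]:bx[3]]=1
    y=m&(h[...,0]>18)&(h[...,0]<35)&(h[...,1]>120)&(h[...,2]>100)
    z=P[...,2][y]; print(n,y.sum(),np.percentile(z,[5,25,50,75,95]).round(4))
    top=y&(abs(P[...,2]-.1025)<.006)
    q=P[top][:,:2]; r=cv2.minAreaRect((q*1000).astype(np.float32)); print(r,q.mean(0),top.sum())
    # table check
    print("table z",np.median(P[...,2][290:310,300:330]))
E
```

```text
top 324 [0.048  0.0994 0.1022 0.1044 0.1075]
((552.7918701171875, -178.03575134277344), (49.885650634765625, 40.54654312133789), 24.61288833618164) [ 0.55265691 -0.17749279] 257
table z 0.0005894592388845377
side 366 [0.0492 0.0718 0.0908 0.1031 0.1069]
((556.5997314453125, -178.4254608154297), (53.29140090942383, 48.778499603271484), 20.039207458496094) [ 0.55554202 -0.18218664] 153
table z 0.0014929356585470233
```

View pics/crop1.png

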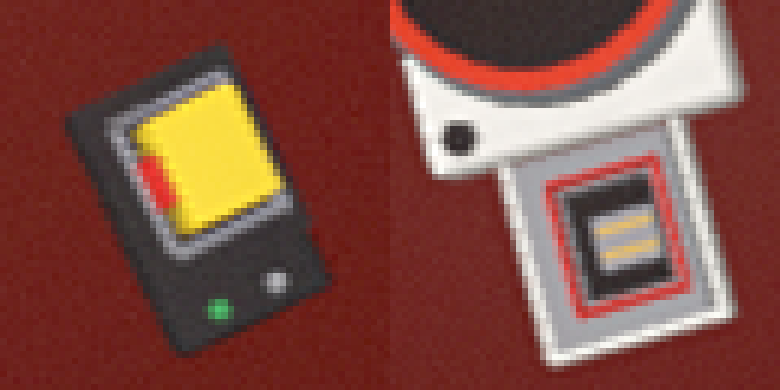

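View pics/crop2.png

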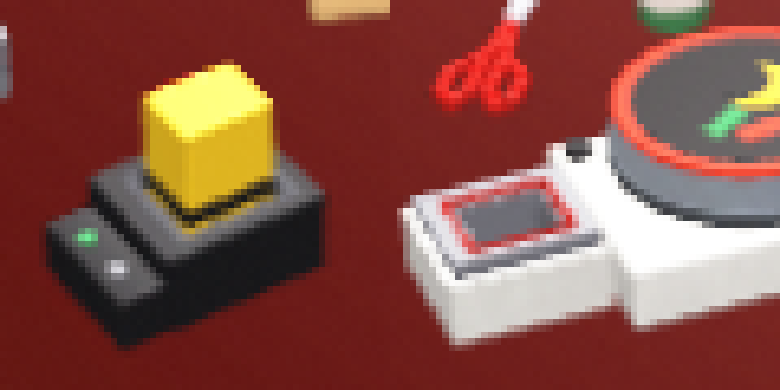

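The crops show the pack's yellow top with the red tab to the robot's left (crop 155,180), and the red well mouth with corners about (550,185), (655,160), (685,290), (585,315), contacts inside.

```bash
cat >> h.py <<'E'
def soft(img,kind):
    """0..1 colour membership, float"""
    f=img.astype(np.float32); b,g,r=f[...,0],f[...,1],f[...,2]
    return np.clip({"yellow":np.minimum(r,g)-b,"red":r-np.maximum(g,b)}[kind]/255,0,1)
def outline(c,bx,kind,thr,k=8):
    """subpixel biggest outer contour in box (r0,r1,c0,c1), in pixels"""
    a=soft(c["img"],kind)[bx[0]:bx[1],bx[2]:bx[3]]
    a=cv2.resize(a,None,fx=k,fy=k,interpolation=cv2.INTER_CUBIC)
    cs,_=cv2.findContours((a>thr).astype(np.uint8),cv2.RETR_EXTERNAL,cv2.CHAIN_APPROX_NONE)
    q=max(cs,key=cv2.contourArea)[:,0].astype(float)
    return (q+.5)/k-.5+[bx[2],bx[0]]
def rect(p):
    (cx,cy),(w,h),a=cv2.minAreaRect((p[:,:2]*1000).astype(np.float32)); return [round(float(x),2) for x in (cx,cy,w,h,a)]
E
python3 - <<'E'
from h import *
t=load("top0.npz");s=load("side0.npz")
for thr in(.3,.4,.5):
  for n,c,bx in(("top",t,(205,265,310,370)),("side",s,(225,285,250,310))):
    q=outline(c,bx,"yellow",thr); print(n,"pack",thr,rect(ray(c,q,.1025)))
tb=(247,291,182,226); sb=(175,200,228,262)
for thr in(.15,.25,.35):
  for n,c,bx in(("top",t,tb),("side",s,sb)):
    q=outline(c,bx,"red",thr)
    for z in (.044,.05,.056): print(n,"well",thr,z,rect(ray(c,q,z)))
for n,c,bx in(("top",t,tb),("side",s,sb)):
    m=np.zeros((420,560),bool); m[bx[0]:bx[1],bx[2]:bx[3]]=1
    m&=soft(c["img"],"red")>.35; z=cloud(c)[...,2][m]; print(n,m.sum(),np.percentile(z,[10,50,90]),z.mean())
E
```

```text
top pack 0.3 [551.5, -174.3, 51.59, 48.37, 24.28]
side pack 0.3 [553.25, -201.63, 77.1, 86.51, 23.63]
top pack 0.4 [551.64, -174.48, 50.71, 46.76, 23.97]
side pack 0.4 [553.35, -201.46, 75.47, 84.38, 23.62]
top pack 0.5 [551.85, -174.94, 49.53, 45.06, 24.8]
side pack 0.5 [553.56, -201.27, 73.73, 82.07, 23.83]
top well 0.15 0.044 [448.84, 210.23, 124.42, 123.69, 89.82]
top well 0.15 0.05 [448.79, 209.38, 123.91, 123.18, 89.82]
top well 0.15 0.056 [448.73, 208.52, 123.4, 122.67, 89.82]
side well 0.15 0.044 [463.8, 281.06, 70.74, 117.91, 80.91]
side well 0.15 0.05 [463.42, 271.75, 70.37, 117.29, 80.91]
side well 0.15 0.056 [463.03, 262.43, 69.99, 116.66, 80.91]
top well 0.25 0.044 [448.83, 210.21, 124.39, 123.67, 89.82]
top well 0.25 0.05 [448.78, 209.36, 123.87, 123.16, 89.82]
top well 0.25 0.056 [448.72, 208.5, 123.36, 122.65, 89.82]
side well 0.25 0.044 [462.83, 282.53, 68.16, 115.52, 80.91]
side well 0.25 0.05 [462.45, 273.2, 67.8, 114.91, 80.91]
side well 0.25 0.056 [462.07, 263.88, 67.44, 114.3, 80.91]
top well 0.35 0.044 [459.12, 213.33, 67.11, 56.75, 14.46]
top well 0.35 0.05 [459.02, 212.47, 66.83, 56.52, 14.46]
top well 0.35 0.056 [458.92, 211.6, 66.55, 56.28, 14.46]
side well 0.35 0.044 [462.53, 225.66, 68.68, 57.88, 14.38]
side well 0.35 0.05 [462.15, 216.64, 68.32, 57.58, 14.38]
side well 0.35 0.056 [461.77, 207.61, 67.96, 57.27, 14.38]
top 119 [0.04964535 0.05287408 0.05693296] 0.05305170834935568
side 48 [0.04898691 0.05506119 0.05729582] 0.05483352736351869
```

Pack top from the top view: 50 x 40 mm as given (far edges used for the side with its wall showing), centre about (0.553, -0.1775), yaw 24.3°. The depth patch gives the same. Well: 67 x 57 mm rim, (0.459, 0.212) at z of about 0.0535, yaw 14.4°, with both views agreeing to 3 mm. Moving above the pack now.

```bash
python3 -m handwheel '{"travel":[[0.307,-0.752,0],[0.307,-0.752,0],[0.307,-0.752,0],[0.307,-0.752,0],[0.307,-0.752,0],[0.307,-0.752,0],[0.307,-0.752,0],[0.307,-0.752,0],[0.307,-0.752,0],[0.307,-0.752,0],[0.307,-0.752,0],[0.307,-0.752,0]],"rot":[[0,0,47.4],[0,0,47.4],[0,0,47.4],[0,0,47.4],[0,0,47.4],[0,0,47.4],[0,0,47.4],[0,0,47.4],[0,0,47.4],[0,0,47.4],[0,0,47.4],[0,0,47.4]],"grip":[1,1,1,1,1,1,1,1,1,1,1,1]}' 20; python3 -c "
from workcell import bot
import numpy as np
s=bot.read_state();print(np.round(s['ee_pos'],4),np.round(s['eef_rot'],3).tolist(),np.round(s['qpos'],1))"
```

```text
time: 1.1
ee_pos: [0.4318, 0.1174, 0.1921]
eef_rot: [[-0.912, -0.411, 0.0], [-0.411, 0.912, 0.0], [-0.0, -0.0, -1.0]]
wrist_force: [0.1, 0.3, 0.4]
width: 0.0922
grip_force: 0.0
[0.4318 0.1174 0.1921] [[-0.912, -0.411, 0.0], [-0.411, 0.912, 0.0], [-0.0, -0.0, -1.0]] [ 15.    4.1 114.3   0.   61.6 -99.3]
```

```bash
python3 -m handwheel '{"travel":[[0.121,-0.294,0],[0.121,-0.294,0],[0.121,-0.294,0],[0.121,-0.294,0],[0.121,-0.294,0],[0.121,-0.294,0],[0.121,-0.294,0],[0.121,-0.294,0],[0.121,-0.294,0],[0.121,-0.294,0],[0.121,-0.294,0]],"rot":[[0,0,0],[0,0,0],[0,0,0],[0,0,0],[0,0,0],[0,0,0],[0,0,0],[0,0,0],[0,0,0],[0,0,0],[0,0,0]],"grip":[1,1,1,1,1,1,1,1,1,1,1]}'
python3 - <<'E'
from workcell import bot
from h import *
s=bot.read_state();print(np.round(s['ee_pos'],4),np.round(s['eef_rot'],3).tolist(),np.round(s['qpos'],1))
t=bot.capture("top");si=bot.capture("side")
a=cv2.resize(t["img"][195:275,300:380],(390,390));b=cv2.resize(si["img"][195:275,245:325],(390,390))
cv2.imwrite("pics/above.png",np.hstack([a,b]))
E
```

```text
time: 2.02
ee_pos: [0.5518, -0.1738, 0.1916]
eef_rot: [[-0.912, -0.411, -0.001], [-0.411, 0.912, 0.001], [0.001, 0.001, -1.0]]
wrist_force: [-0.3, 0.4, 0.9]
width: 0.0922
grip_force: 0.0
[ 0.5518 -0.1738  0.1916] [[-0.912, -0.411, -0.001], [-0.411, 0.912, 0.001], [0.001, 0.001, -1.0]] [ -17.6   16.2   99.4    0.    64.5 -131.9]
```

View pics/above.png

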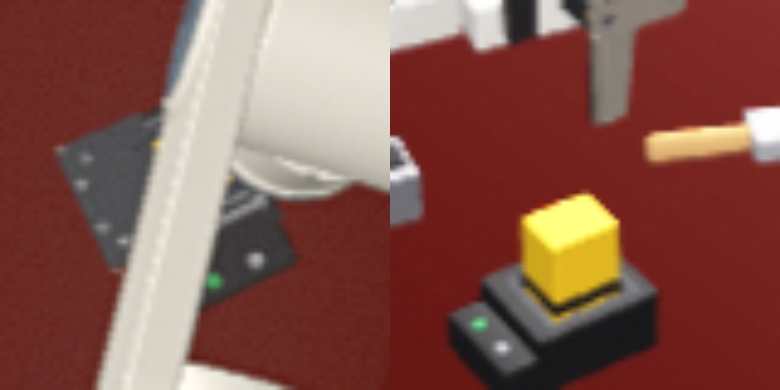

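The left crop shows the arm hiding the pack from the top camera. The right crop shows the open gripper above the pack (570,245). Descending.

```bash
python3 -m handwheel '{"travel":[[0,0,0],[0,0,-0.03],[0,0,-0.06],[0,0,-0.09],[0,0,-0.11],[0,0,-0.125],[0,0,-0.131],[0,0,-0.131],[0,0,-0.131]],"rot":[[0,0,0],[0,0,0],[0,0,0],[0,0,0],[0,0,0],[0,0,0],[0,0,0],[0,0,0],[0,0,0]],"grip":[1,1,1,1,1,0.8,0.65,0.65,0.65]}' 5
python3 - <<'E'
from workcell import bot
import numpy as np
s=bot.read_state();print(np.round(s['ee_pos'],4),np.round(s['eef_rot'],3).tolist(),s['wrist_force'])
E
```

```text
time: 2.87
ee_pos: [0.553, -0.1742, 0.0617]
eef_rot: [[-0.911, -0.412, 0.0], [-0.412, 0.911, -0.0], [-0.0, -0.0, -1.0]]
wrist_force: [-0.2, -0.5, 0.2]
width: 0.0673
grip_force: 0.0
[ 0.553  -0.1742  0.0617] [[-0.911, -0.412, 0.0], [-0.412, 0.911, -0.0], [-0.0, -0.0, -1.0]] [-0.15005739 -0.4725839   0.17761854]
```

```bash
python3 -m handwheel '{"travel":[[0,-0.0025,-0.001],[0,-0.0025,-0.001],[0,-0.0025,-0.001],[0,-0.0025,-0.001],[0,-0.0025,-0.001],[0,-0.0025,-0.001],[0,-0.0025,-0.001],[0,-0.0025,-0.001]],"rot":[[0,0,0],[0,0,0],[0,0,0],[0,0,0],[0,0,0],[0,0,0],[0,0,0],[0,0,0]],"grip":[0.6,0.55,0.5,0.5,0.45,0.45,0.45,0.45]}' 4
python3 - <<'E'
from workcell import bot
from h import *
s=bot.read_state();print(np.round(s['ee_pos'],4),np.round(s['wrist_force'],2),np.round(s['torque'],3))
E
```

```text
time: 3.53
ee_pos: [0.5529, -0.177, 0.0603]
eef_rot: [[-0.912, -0.411, 0.0], [-0.411, 0.912, -0.0], [-0.0, -0.0, -1.0]]
wrist_force: [-0.0, 2.0, 4.5]
width: 0.0478
grip_force: 4.0
[ 0.5529 -0.177   0.0603] [-0.04  1.98  4.49] [0.485 0.035 0.025]
```

```bash
python3 -m handwheel '{"travel":[[0,0,0],[0,0,0],[0,0,0],[0,0,0]],"rot":[[0,0,0],[0,0,0],[0,0,0],[0,0,0]],"grip":[0.43,0.43,0.43,0.43]}' 12;python3 -m handwheel '{"travel":[[0,0,0],[0,0,0],[0,0,0],[0,0,0]],"rot":[[0,0,0],[0,0,0],[0,0,0],[0,0,0]],"grip":[0.41,0.41,0.41,0.41]}' 24
```

```text
time: 3.87
ee_pos: [0.5532, -0.1776, 0.0603]
eef_rot: [[-0.912, -0.411, 0.001], [-0.411, 0.912, -0.001], [-0.001, -0.001, -1.0]]
wrist_force: [1.8, -2.4, 3.0]
width: 0.0417
grip_force: 12.0
time: 4.2
ee_pos: [0.553, -0.1773, 0.0602]
eef_rot: [[-0.912, -0.411, 0.001], [-0.411, 0.912, -0.0], [-0.0, -0.001, -1.0]]
wrist_force: [2.7, -3.1, 3.2]
width: 0.0399
grip_force: 24.0
```

```bash
python3 -m handwheel '{"travel":[[0.0005,-0.001,0],[0.0005,-0.001,0],[0.0005,-0.001,0.001],[0.0005,-0.001,0.003],[0.0005,-0.001,0.005],[0.0005,-0.001,0.005]],"rot":[[0,0,0],[0,0,0],[0,0,0],[0,0,0],[0,0,0],[0,0,0]],"grip":[0.41,0.41,0.41,0.41,0.41,0.41]}' 26
```

```text
time: 4.7
ee_pos: [0.5529, -0.1776, 0.0653]
eef_rot: [[-0.912, -0.411, -0.0], [-0.411, 0.912, 0.001], [0.0, 0.001, -1.0]]
wrist_force: [1.0, 1.4, 0.8]
width: 0.0399
grip_force: 26.0
```

```bash
python3 -m handwheel '{"travel":[[0,0,0.004],[0,0,0.009],[0,0,0.015],[0,0,0.023],[0,0,0.033],[0,0,0.045],[0,0,0.06],[0,0,0.08],[0,0,0.1],[0,0,0.12],[0,0,0.12],[0,0,0.12]],"rot":[[0,0,0],[0,0,0],[0,0,0],[0,0,0],[0,0,0],[0,0,0],[0,0,0],[0,0,0],[0,0,0],[0,0,0],[0,0,0],[0,0,0]],"grip":[0.41,0.41,0.41,0.41,0.41,0.41,0.41,0.41,0.41,0.41,0.41,0.41]}'
python3 - <<'E'
from workcell import bot
from h import *
si=bot.capture("side"); print(np.round(bot.read_state()['wrist_force'],2))
cv2.imwrite("pics/lift.png",cv2.resize(si["img"][185:285,235:335],(500,500)))
E
```

```text
time: 5.7
ee_pos: [0.5538, -0.1783, 0.1865]
eef_rot: [[-0.912, -0.411, 0.003], [-0.411, 0.912, -0.001], [-0.002, -0.002, -1.0]]
wrist_force: [0.4, 0.9, -3.7]
width: 0.0401
grip_force: 26.0
[-0.26  0.32 -3.17]
```

View pics/lift.png

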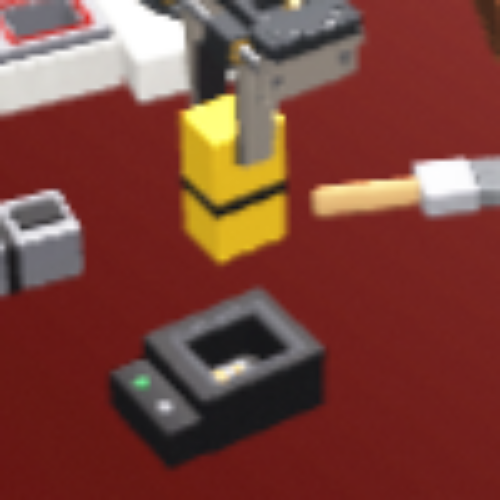

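The view shows the battery out and upright in the fingers (235,180), with the empty charger below it (240,360). Carrying it over the well.

```bash
python3 -m handwheel '{"travel":[[-0.002,0.01,0],[-0.007,0.03,0],[-0.014,0.06,0],[-0.022,0.094,0],[-0.031,0.13,0],[-0.041,0.17,0],[-0.051,0.21,0],[-0.061,0.25,0],[-0.070,0.29,0],[-0.080,0.33,0],[-0.087,0.36,0],[-0.092,0.382,0]],"rot":[[0,0,0],[0,0,-1],[0,0,-2],[0,0,-3],[0,0,-4],[0,0,-5],[0,0,-6],[0,0,-7],[0,0,-8],[0,0,-9],[0,0,-9.9],[0,0,-9.9]],"grip":[0.41,0.41,0.41,0.41,0.41,0.41,0.41,0.41,0.41,0.41,0.41,0.41]}'; python3 -m handwheel '{"travel":[[-0.002,0.008,0],[-0.002,0.009,0],[-0.002,0.009,0],[-0.002,0.009,0]],"rot":[[0,0,0],[0,0,0],[0,0,0],[0,0,0]],"grip":[0.41,0.41,0.41,0.41]}'
python3 - <<'E'
from workcell import bot
import numpy as np
s=bot.read_state();print(np.round(s['ee_pos'],4),np.round(s['eef_rot'],3).tolist())
E
```

```text
time: 6.75
ee_pos: [0.4587, 0.2066, 0.1838]
eef_rot: [[-0.969, -0.249, -0.002], [-0.249, 0.969, -0.0], [0.002, 0.0, -1.0]]
wrist_force: [0.2, 0.4, -2.1]
width: 0.0398
grip_force: 26.0
time: 7.08
ee_pos: [0.4589, 0.2119, 0.1846]
eef_rot: [[-0.969, -0.248, -0.001], [-0.248, 0.969, -0.001], [0.001, -0.001, -1.0]]
wrist_force: [0.4, -0.5, -3.3]
width: 0.04
grip_force: 26.0
[0.4589 0.2119 0.1846] [[-0.969, -0.248, -0.001], [-0.248, 0.969, -0.001], [0.001, -0.001, -1.0]]
```

```bash
python3 -m handwheel '{"travel":[[0.0005,0.001,-0.01],[0.0005,0.001,-0.025],[0.0005,0.001,-0.04],[0.0005,0.001,-0.05],[0.0005,0.001,-0.055],[0.0005,0.001,-0.055],[0.0005,0.001,-0.055]],"rot":[[0,0,0],[0,0,0],[0,0,0],[0,0,0],[0,0,0],[0,0,0],[0,0,0]],"grip":[0.41,0.41,0.41,0.41,0.41,0.41,0.41]}'
python3 - <<'E'
from workcell import bot
from h import *
s=bot.read_state();print(np.round(s['ee_pos'],4),np.round(s['eef_rot'],3).tolist())
t=bot.capture("top");si=bot.capture("side");np.savez("top1.npz",**t);np.savez("side1.npz",**si)
a=cv2.resize(t["img"][226:306,165:245],(390,390),interpolation=cv2.INTER_NEAREST);b=cv2.resize(si["img"][140:210,210:280],(390,390),interpolation=cv2.INTER_NEAREST)
cv2.imwrite("pics/hover.png",np.hstack([a,b]))
E
```

```text
time: 7.67
ee_pos: [0.4598, 0.2136, 0.1301]
eef_rot: [[-0.969, -0.248, -0.0], [-0.248, 0.969, -0.0], [0.0, -0.0, -1.0]]
wrist_force: [0.9, 0.9, -2.5]
width: 0.0398
grip_force: 26.0
[0.4598 0.2136 0.1301] [[-0.969, -0.248, -0.0], [-0.248, 0.969, -0.0], [0.0, -0.0, -1.0]]
```

View pics/hover.png

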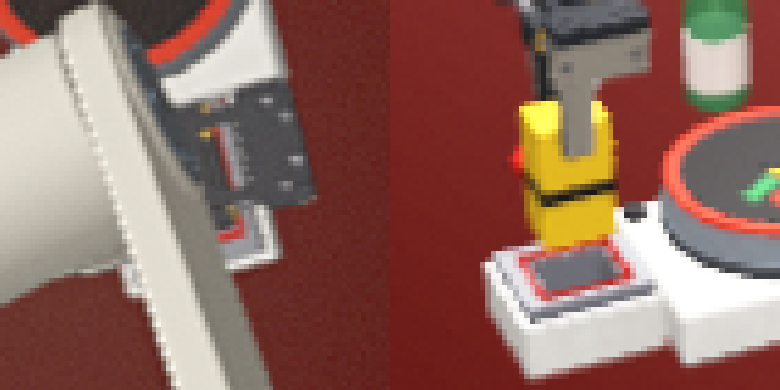

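The left crop has the arm hiding most of the well. The right crop shows the pack upright (570,170) over the red mouth (580,270), tab on the left. Next I measure the side view's x bias on the held pack.

Run:
```python
from h import *
s1=load("side1.npz"); R=s1["extrinsics"][:3,:3];o=s1["extrinsics"][:3,3]
def proj(p):
    q=(np.atleast_2d(p)-o)@R; return np.c_[s1["cx"]-s1["fx"]*q[:,0]/q[:,2], s1["cy"]+s1["fy"]*q[:,1]/q[:,2]]
y=np.radians(14.4); ex=np.array([np.cos(y),np.sin(y),0]);ey=np.array([-np.sin(y),np.cos(y),0])
tcp=np.array([.4598,.2136,.1301]); mid=tcp-ey*.001
cor=[ (mid+ex*a+ey*b)for a in(-.025,.025) for b in(-.02,.02)]
def bot(z): return proj([[*c[:2],z] for c in cor])
print("pred corners z=.083 (--,-+,+-,++)",bot(.0825).round(2).tolist()); print("top",bot(.1725).round(2).tolist())
a=soft(s1["img"],"yellow"); K=8
for v in range(166,184):
    r=cv2.resize(a[v:v+1,225:330],None,fx=K,fy=1,interpolation=cv2.INTER_CUBIC)[0]; i=np.where(r>.3)[0]
    if len(i): print(v,[round((k+.5)/K-.5+225,2) for k in(i[0],i[-1])], end=' ')
    # predicted silhouette at this row
    z=np.linspace(.06,.18,121); L=proj(np.c_[np.tile(cor[1][:2],(121,1)),z]);Rr=proj(np.c_[np.tile(cor[2][:2],(121,1)),z])
    print(" pred",np.round([np.interp(v,L[::-1,1],L[::-1,0]) if L[0,1]>L[-1,1] else 0,np.interp(v,Rr[::-1,1],Rr[::-1,0])],2))
q=outline(s1,(182,200,230,258),"red",.35)
for z in(.05,.0535,.057): print(z,rect(ray(s1,q,z)))
```

```text
pred corners z=.083 (--,-+,+-,++) [[237.02, 185.0], [233.62, 179.55], [249.88, 182.02], [246.32, 176.66]]
top [[235.47, 163.94], [232.0, 158.67], [248.69, 161.04], [245.04, 155.85]]
166 [np.float64(233.31), np.float64(286.94)]  pred [232.57 248.97]
167 [np.float64(233.44), np.float64(287.31)]  pred [232.65 249.03]
168 [np.float64(233.56), np.float64(287.31)]  pred [232.72 249.09]
169 [np.float64(233.69), np.float64(286.56)]  pred [232.8  249.14]
170 [np.float64(234.06), np.float64(285.31)]  pred [232.88 249.2 ]
171 [np.float64(234.69), np.float64(282.44)]  pred [232.96 249.26]
172 [np.float64(235.56), np.float64(247.19)]  pred [233.03 249.31]
173 [np.float64(236.06), np.float64(243.31)]  pred [233.11 249.37]
174 [np.float64(234.06), np.float64(239.06)]  pred [233.19 249.43]
175 [np.float64(234.06), np.float64(249.94)]  pred [233.27 249.48]
176 [np.float64(234.06), np.float64(249.94)]  pred [233.35 249.54]
177 [np.float64(234.06), np.float64(249.69)]  pred [233.42 249.6 ]
178 [np.float64(234.31), np.float64(249.56)]  pred [233.5  249.66]
179 [np.float64(234.69), np.float64(249.56)]  pred [233.58 249.71]
180 [np.float64(234.94), np.float64(249.69)]  pred [233.66 249.77]
181 [np.float64(235.56), np.float64(249.81)]  pred [233.73 249.83]
182 [np.float64(236.06), np.float64(248.19)]  pred [233.81 249.88]
183 [np.float64(236.81), np.float64(244.56)]  pred [233.89 249.94]
0.05 [462.11, 216.67, 68.81, 57.06, 13.45]
0.0535 [461.89, 211.4, 68.59, 56.89, 13.45]
0.057 [461.67, 206.14, 68.38, 56.71, 13.45]
```

The side view puts the pack at x about 0.462 and the mouth at 0.4619, so they line up; y agrees with the top view. Lowering in small steps and watching the force.

```bash
python3 -m handwheel '{"travel":[[0,0,-0.008],[0,0,-0.016],[0,0,-0.022],[0,0,-0.026],[0,0,-0.028],[0,0,-0.028]],"rot":[[0,0,0],[0,0,0],[0,0,0],[0,0,0],[0,0,0],[0,0,0]],"grip":[0.41,0.41,0.41,0.41,0.41,0.41]}'; python3 -m handwheel '{"travel":[[0,0,-0.001],[0,0,-0.002],[0,0,-0.003],[0,0,-0.004],[0,0,-0.005],[0,0,-0.006]],"rot":[[0,0,0],[0,0,0],[0,0,0],[0,0,0],[0,0,0],[0,0,0]],"grip":[0.41,0.41,0.41,0.41,0.41,0.41]}'
```

```text
time: 8.27
ee_pos: [0.4592, 0.2138, 0.1014]
eef_rot: [[-0.969, -0.248, -0.001], [-0.248, 0.969, -0.001], [0.001, -0.0, -1.0]]
wrist_force: [0.7, 0.3, -3.5]
width: 0.0399
grip_force: 26.0
time: 8.77
ee_pos: [0.4597, 0.2138, 0.0961]
eef_rot: [[-0.969, -0.248, 0.0], [-0.248, 0.969, -0.0], [-0.0, -0.0, -1.0]]
wrist_force: [0.1, -0.4, -1.5]
width: 0.0402
grip_force: 26.0
```

```bash
python3 -m handwheel '{"travel":[[0,0,-0.001],[0,0,-0.002],[0,0,-0.003],[0,0,-0.004],[0,0,-0.004]],"rot":[[0,0,0],[0,0,0],[0,0,0],[0,0,0],[0,0,0]],"grip":[0.41,0.41,0.41,0.41,0.41]}'
```

```text
time: 9.18
ee_pos: [0.4596, 0.2138, 0.0919]
eef_rot: [[-0.969, -0.248, -0.0], [-0.248, 0.969, -0.0], [0.0, -0.0, -1.0]]
wrist_force: [-0.3, -2.6, -3.6]
width: 0.0401
grip_force: 26.0
```

```bash
python3 -m handwheel '{"travel":[[0,-0.001,0],[0,-0.001,-0.001],[0,-0.001,-0.002],[0,-0.001,-0.003],[0,-0.001,-0.004],[0,-0.001,-0.004]],"rot":[[0,0,0],[0,0,0],[0,0,0],[0,0,0],[0,0,0],[0,0,0]],"grip":[0.41,0.41,0.41,0.41,0.41,0.41]}'
```

```text
time: 9.68
ee_pos: [0.4595, 0.2129, 0.0879]
eef_rot: [[-0.969, -0.248, -0.0], [-0.248, 0.969, -0.0], [0.0, -0.0, -1.0]]
wrist_force: [-0.1, 0.6, -3.5]
width: 0.0396
grip_force: 26.0
```

```bash
python3 -m handwheel '{"travel":[[0,0,-0.001],[0,0,-0.002],[0,0,-0.003],[0,0,-0.004],[0,0,-0.005],[0,0,-0.006],[0,0,-0.006]],"rot":[[0,0,0],[0,0,0],[0,0,0],[0,0,0],[0,0,0],[0,0,0],[0,0,0]],"grip":[0.41,0.41,0.41,0.41,0.41,0.41,0.41]}'
```

```text
time: 10.27
ee_pos: [0.4595, 0.2129, 0.0819]
eef_rot: [[-0.969, -0.248, -0.0], [-0.248, 0.969, -0.0], [0.0, -0.0, -1.0]]
wrist_force: [0.1, 0.1, -3.0]
width: 0.0397
grip_force: 26.0
```

```bash
python3 -m handwheel '{"travel":[[0,0,-0.001],[0,0,-0.002],[0,0,-0.003],[0,0,-0.004],[0,0,-0.005],[0,0,-0.005]],"rot":[[0,0,0],[0,0,0],[0,0,0],[0,0,0],[0,0,0],[0,0,0]],"grip":[0.41,0.41,0.41,0.41,0.41,0.41]}'
```

```text
time: 10.77
ee_pos: [0.4595, 0.2129, 0.0769]
eef_rot: [[-0.969, -0.248, -0.0], [-0.248, 0.969, -0.0], [0.0, -0.0, -1.0]]
wrist_force: [0.2, 0.5, -2.3]
width: 0.0398
grip_force: 26.0
```

```bash
python3 -m handwheel '{"travel":[[0,0,-0.001],[0,0,-0.002],[0,0,-0.003],[0,0,-0.003]],"rot":[[0,0,0],[0,0,0],[0,0,0],[0,0,0]],"grip":[0.41,0.41,0.41,0.41]}'
```

```text
time: 11.1
ee_pos: [0.4595, 0.2129, 0.0739]
eef_rot: [[-0.969, -0.248, -0.0], [-0.248, 0.969, -0.0], [0.0, -0.0, -1.0]]
wrist_force: [0.0, 0.4, -2.5]
width: 0.0391
grip_force: 26.0
```

```bash
python3 -m handwheel '{"travel":[[0,0,-0.001],[0,0,-0.002],[0,0,-0.003],[0,0,-0.003]],"rot":[[0,0,0],[0,0,0],[0,0,0],[0,0,0]],"grip":[0.41,0.41,0.41,0.41]}'
```

```text
time: 11.43
ee_pos: [0.4595, 0.2129, 0.0709]
eef_rot: [[-0.969, -0.248, -0.0], [-0.248, 0.969, -0.0], [0.0, -0.0, -1.0]]
wrist_force: [-0.0, -0.7, -3.2]
width: 0.04
grip_force: 26.0
```

```bash
python3 -m handwheel '{"travel":[[0,0,-0.001],[0,0,-0.002],[0,0,-0.003],[0,0,-0.003]],"rot":[[0,0,0],[0,0,0],[0,0,0],[0,0,0]],"grip":[0.41,0.41,0.41,0.41]}'
```

```text
time: 11.77
ee_pos: [0.4598, 0.213, 0.0682]
eef_rot: [[-0.969, -0.248, 0.0], [-0.248, 0.969, 0.0], [-0.0, 0.0, -1.0]]
wrist_force: [0.5, -2.2, 2.0]
width: 0.0396
grip_force: 26.0
```

Contacts felt at TCP z of about 0.069, so the stop should be near 0.063. Going on in millimetres.

```bash
python3 -m handwheel '{"travel":[[0,-0.0005,-0.001],[0,-0.0005,-0.002],[0,-0.0005,-0.003],[0,-0.0005,-0.003]],"rot":[[0,0,0],[0,0,0],[0,0,0],[0,0,0]],"grip":[0.41,0.41,0.41,0.41]}'
```

```text
time: 12.1
ee_pos: [0.4598, 0.2128, 0.0651]
eef_rot: [[-0.969, -0.248, 0.0], [-0.248, 0.969, 0.001], [-0.0, 0.0, -1.0]]
wrist_force: [0.3, 2.3, 3.1]
width: 0.0399
grip_force: 26.0
```

```bash
python3 -m handwheel '{"travel":[[0,0,-0.0005],[0,0,-0.001],[0,0,-0.001]],"rot":[[0,0,0],[0,0,0],[0,0,0]],"grip":[0.41,0.41,0.41]}'
```

```text
time: 12.35
ee_pos: [0.4598, 0.2127, 0.0641]
eef_rot: [[-0.969, -0.248, 0.0], [-0.248, 0.969, 0.0], [-0.0, 0.0, -1.0]]
wrist_force: [-1.0, 3.0, 2.6]
width: 0.0398
grip_force: 26.0
```

```bash
python3 -m handwheel '{"travel":[[0,0.0003,-0.0005],[0,0.0003,-0.001],[0,0.0003,-0.001]],"rot":[[0,0,0],[0,0,0],[0,0,0]],"grip":[0.41,0.41,0.41]}'
```

```text
time: 12.6
ee_pos: [0.46, 0.2128, 0.0636]
eef_rot: [[-0.969, -0.248, 0.001], [-0.248, 0.969, 0.0], [-0.001, -0.0, -1.0]]
wrist_force: [-0.8, 1.5, 8.4]
width: 0.0399
grip_force: 26.1
```

```bash
python3 -m handwheel '{"travel":[[0,0,-0.0005],[0,0,-0.0005],[0,0,-0.0005]],"rot":[[0,0,0],[0,0,0],[0,0,0]],"grip":[0.41,0.41,0.41]}'
```

```text
time: 12.85
ee_pos: [0.4601, 0.2128, 0.0635]
eef_rot: [[-0.969, -0.248, 0.001], [-0.248, 0.969, 0.0], [-0.001, -0.0, -1.0]]
wrist_force: [-1.8, 0.5, 13.9]
width: 0.0399
grip_force: 26.1
```

Hard stop felt at TCP z of 0.0635, pushing about 14 N. Easing the grip while pressing so the tab snaps out.

```bash
python3 -m handwheel '{"travel":[[0,0,0],[0,0,0],[0,0,0],[0,0,0],[0,0,0],[0,0,0]],"rot":[[0,0,0],[0,0,0],[0,0,0],[0,0,0],[0,0,0],[0,0,0]],"grip":[0.41,0.41,0.41,0.41,0.41,0.41]}' 8
```

```text
time: 13.35
ee_pos: [0.4602, 0.2131, 0.0632]
eef_rot: [[-0.969, -0.248, 0.001], [-0.248, 0.969, 0.0], [-0.001, 0.0, -1.0]]
wrist_force: [-1.2, 1.5, 9.5]
width: 0.0432
grip_force: 8.0
```

```bash
python3 -m handwheel '{"travel":[[0,0,0],[0,0,0],[0,0,0],[0,0,0],[0,0,0],[0,0,0]],"rot":[[0,0,0],[0,0,0],[0,0,0],[0,0,0],[0,0,0],[0,0,0]],"grip":[0.41,0.41,0.41,0.41,0.41,0.41]}' 4;
python3 -m handwheel '{"travel":[[0,0,0],[0,0,0],[0,0,0]],"rot":[[0,0,0],[0,0,0],[0,0,0]],"grip":[0.5,0.52,0.52]}'
```

```text
time: 13.85
ee_pos: [0.46, 0.2129, 0.0628]
eef_rot: [[-0.969, -0.248, 0.001], [-0.248, 0.969, 0.0], [-0.001, 0.0, -1.0]]
wrist_force: [-1.7, 1.8, 4.9]
width: 0.0475
grip_force: 4.1
time: 14.1
ee_pos: [0.46, 0.213, 0.0628]
eef_rot: [[-0.969, -0.248, 0.001], [-0.248, 0.969, 0.0], [-0.001, 0.0, -1.0]]
wrist_force: [0.2, 3.8, 5.4]
width: 0.0477
grip_force: 3.8
```

```bash
python3 -m handwheel '{"travel":[[0,0,0.0005],[0,0,0.0005],[0,0,0.0005],[0,0,0.0005],[0,0,0.0005]],"rot":[[0,0,0],[0,0,0],[0,0,0],[0,0,0],[0,0,0]],"grip":[0.6,0.75,0.85,0.9,0.9]}';python3 -m handwheel '{"travel":[[0,0,0.005],[0,0,0.02],[0,0,0.04],[0,0,0.07],[0,0,0.1],[0,0,0.13],[0,0,0.16],[0,0,0.16],[0,0,0.16]],"rot":[[0,0,0],[0,0,0],[0,0,0],[0,0,0],[0,0,0],[0,0,0],[0,0,0],[0,0,0],[0,0,0]],"grip":[0.9,0.9,0.9,0.9,0.9,0.9,0.9,0.9,0.9]}'
python3 - <<'E'
from workcell import bot
from h import *
si=bot.capture("side"); np.savez("side2.npz",**si)
cv2.imwrite("pics/done.png",cv2.resize(si["img"][135:215,215:315],(750,600),interpolation=cv2.INTER_NEAREST))
R=si["extrinsics"][:3,:3];o=si["extrinsics"][:3,3]
for nm,c,mm in(("charger0",load("side0.npz"),(225,285,250,310)),("now",si,(150,200,225,262))):
    P=cloud(c);b=c["img"].astype(int);m=np.zeros(b.shape[:2],bool);m[mm[0]:mm[1],mm[2]:mm[3]]=1
    y=m&(np.minimum(b[...,1],b[...,2])-b[...,0]>100); z=P[...,2][y]
    br=y&(b[...,2]>225); print(nm,y.sum(),np.percentile(z,[50,75,90,95]).round(4),np.median(P[br],0).round(4),br.sum())
E
```

```text
time: 14.52
ee_pos: [0.4593, 0.2124, 0.0628]
eef_rot: [[-0.969, -0.248, -0.001], [-0.248, 0.969, -0.001], [0.001, -0.0, -1.0]]
wrist_force: [0.4, -0.6, -1.0]
width: 0.079
grip_force: 0.0
time: 15.27
ee_pos: [0.4606, 0.2131, 0.2249]
eef_rot: [[-0.969, -0.248, 0.003], [-0.248, 0.969, 0.001], [-0.004, 0.001, -1.0]]
wrist_force: [-0.3, 0.4, -0.8]
width: 0.0826
grip_force: 0.0
charger0 338 [0.0949 0.1034 0.1063 0.1071] [ 0.5545 -0.1806  0.1039] 147
now 224 [0.0969 0.1075 0.1101 0.1113] [0.4637 0.1949 0.1016] 188
```

View pics/done.png

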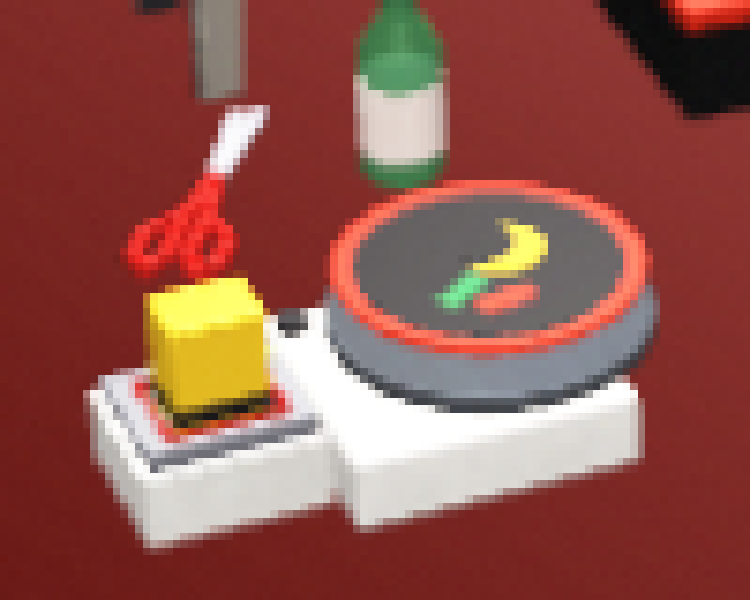

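The picture shows the pack seated upright in the red mouth (205,360), with scissors, bottle and dish untouched. Its top is about 4 mm above its charger height. That fits a latched pack in an insert about 5 mm high; unlatched it would be near 9 mm higher. The tab was also out (48 mm width) while the pack was held at the stop.

```bash
python3 -m handwheel '{"travel":[[0,0,0],[0,0,0],[0,0,0],[0,0,0]],"rot":[[0,0,0],[0,0,0],[0,0,0],[0,0,0]],"grip":[0.9,0.9,0.9,0.9]}'; python3 -c "
from workcell import bot
print(bot.sign_off())"
```

```text
time: 15.65
ee_pos: [0.4592, 0.2125, 0.2222]
eef_rot: [[-0.969, -0.248, -0.002], [-0.248, 0.969, -0.001], [0.002, -0.0, -1.0]]
wrist_force: [0.4, 0.6, 0.1]
width: 0.0826
grip_force: 0.0
the job is handed in; nothing more can be done
None
```

The battery is seated in the turntable well and let go, and the job was handed in at about 15.7 s; the hand-in returned no verdict, so the lock rests on the tab measuring fully out at the hard stop and the pack's height afterwards.

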